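# Load a notched blade on its locating pin and close the keeper

### The arm

A 6-joint arm with a two-finger parallel gripper is mounted at the origin on the work surface. World frame = base frame: x ahead of the robot, y to its left, z up, the work surface at z = 0. Lengths are in mm, angles in rad, forces in N, time in s.
With the tool pointing down it reaches from about 275 to 1000 mm from the base axis. Payload 8.4 kg.
Tool frame: the origin (TCP) lies between the finger pads; the fingertips stand 25 mm ahead of it and the grasp point (between the pads) lies 6 mm ahead of it; z points along the fingers, y is the direction in which the jaws open and shut (so a half turn about z gives the same grasp; the last joint's range is limited). The gripper opens to 85 mm and grips with 20 to 120 N. Pads are 22 mm wide; open, the fingers measure 114 mm over their backs; the gripper's body (76 mm by 85 mm) begins 54 mm behind the grasp point. The pads swing forward as they close: fully open they stand 13 mm farther back than shut.
Start: joints at [-1.259, 0.353, 1.633, -0, 1.155, -0.002], TCP at [192.921, -594.483, 256.281] pointing down, gripper open.
Joint ranges: [-2.63, 2.63], [-0.92, 2.1], [0.06, 2.66], [-1.3, 4.44], [0, 2.69], [-3.02, 3.02]. Speed limits (rad/s): [2.22, 2.22, 2.79, 3.14, 3.14, 3.14].

### API

Orientations are given as [roll, pitch, yaw] about the fixed x, y, z axes, in that order (R = Rz(yaw) Ry(pitch) Rx(roll)).
In Python, from rig import r gives the robot as it stands. The module is installed in compiled form; this text tells all that it offers.
- The arm moves only by the tool move_arm, never from a script. Its arguments are lists of equal length, an entry for each row: "slide": the shift along the world's x, y, z in cm, a list of three; "angular": the turn, a rotation vector about the world's x, y, z in rad, a list of three; "hand": the opening, from -1 (shut) to 1 (fully open). A call has 1 to 20 rows; each row is the pose to reach, as a shift and turn from the pose commanded when the call began; what a row does not reach only later rows make up. A row lasts 1/8 s, in which the tool goes at most 62.5 mm and 10.7 degrees, less where a joint would pass 70% of its speed; a pose out of reach is approached as far as the arm can. A call with a gripper value outside its range is refused whole. The fingers move at their own pace and stop on an object; "force" is the grip in N (left out, the last holds). Time passes only in rows, so rows that repeat a pose let the fingers close. It gives the time, the measured TCP pose, the force and the opening at its end, in the units of the state.
- r.sense(): the state, without advancing time (a new reading comes with each control period).
- r.grab_frame(name): name is "side" or "top" or "wrist"; returns a dict with "pixels" (420x560x3 uint8, red, green, blue), "range_z" (420x560 float32, mm along the optical axis (not along the pixel's ray), 0 where there is no reading), "mtx" (3x3 intrinsics, pixels), "k1" (the pictures are not rectified: a ray, as slopes to the right and down, at radius r is drawn at 1 + k1 r^2 times it, then the intrinsics apply), "rvec" (rotation vector, rad) and "tvec" (3), from world to camera coordinates, as OpenCV has them. Camera axes: x right, y down, z forward; pixel columns grow to the right and rows downward; lengths in mm; the calibration is good to about 2 mm. A picture is of the moment at which its call begins.
- r.sign_off(): hands the job in, once; it reports no verdict.
The state is a dict: "clock": time; "qpos": joint angles; "qvel": joint speeds; "joint_efforts": joint torques, N m; "eef_pos": TCP position; "tcp_rot": TCP orientation; "contact_force": force on the tool from outside, world axes, zero at the start; "wrist_torque": the same for the moment, N m; "opening": opening from 0.0 (shut) to 1.0 (fully open).
Only numpy, scipy, OpenCV 4.12 (cv2) and the standard library are available. Lean on these libraries where they do the work, as an engineer would, in place of code of your own. Each camera call takes 0.05 s, during which the arm holds its last target. There are 200 camera calls.

### The job

Take the steel blade by its yellow rib from the cork pad, lay it flat and square on the bed of the blue holder and slide it gently home, so that its notch takes the brass pin and the bottom of the notch rests against the pin; the pin is clamped anywhere along its cross slot, so look or feel for it and do not force the blade. Then swing the red-knobbed keeper fully across the blade to its stop and let go. Leave the controller, the jar and the screwdriver where they are.

Things in the scene. Friction and masses are not known exactly. Their poses are not given: they have to be found in the camera images.
- blade: Loose steel blade, about 150 g: a flat plate 70 long (its x) x 60 wide (its y) x 4 mm thick; origin at the centre of the plate's underside, z up. Cutting edge at -x, notch in the middle of the +x edge, yellow grip rib on top. At the start it lies on a fixed cork pad 10 mm thick, 120 x 90 mm.
- blade_rib (a point): Centre of the top of the blade's yellow rib, 34 mm above the blade's origin. The rib is 10 mm along the blade's x, 28 mm along y and stands 30 mm above the plate; take it by the faces that look along x.
- blade_notch (a point): Middle of the notch's flat bottom, at plate mid-height: x=+21, z=+2 mm of the blade. The notch is open at the +x edge (x=35 mm). It is 9 mm wide, with 1.5 mm bevels at its mouth (12 mm wide there).
- holder: Fixed blue holder; origin on the bench under the bed, x towards the pin, z up. Flat top (the bed) 20 mm above the bench, from x=-58 to +48 and y=-64 to +64 mm. With blade x along holder x and the notch home on the pin, the blade's origin lies at x=0, z=20 mm of the holder and at the pin's y within 1.5 mm.
- pin_slot (a point): Middle of the cross slot on the bed, at x=+24, y=0, z=20 mm of the holder. The slot runs along y. The round brass pin, 6 mm thick, stands 7 mm above the bed in it, clamped at a y anywhere from -13 to +13 mm, different each time and not measured: it must be seen or felt. It does not yield.
- keeper (a joint): Keeper angle, rad. Steel arm 64 x 10 mm on an upright post (10 mm thick, 15 mm tall above the bed) at x=-27, y=+56 mm of the holder. 0: open, points along holder -x; it swings anticlockwise from above to the stop at 1.57, where it points along -y, over the plate, clear of the rib. Underside 5.5, top 11.5 mm above the bed. Stays where left; about 1 N at the knob moves it.
- keeper_knob (a point): Centre of the top of the red knob on the keeper: an upright cylinder 14 mm thick and 26 mm tall standing on the arm, its axis 58 mm from the pivot; this point lies 37.5 mm above the bed.
- controller: Bystander: white speed controller box 75 x 105 x 34 mm with a small shaft on top, origin under its centre. Leave alone.
- jar: Bystander: glass jar 48 mm thick, 65 mm tall, origin under its centre. Leave alone.
- driver: Bystander: screwdriver with orange handle, 160 mm long, lying. Leave alone.
There are look-alikes about, which are no part of the job. Leave any black or turquoise look-alike of the blade alone.

How it is judged (in metres and radians):
On the way, in this order (a step that is already met when the one before it is completed fails the run):
1. the blade lies flat, square and fully home on the pin while the keeper is still open (x of blade in the frame of holder between -0.002 and 0.002 m and y of blade in the frame of holder between -0.016 and 0.016 m and z of blade in the frame of holder between 0.018 and 0.0218 m and angle between blade's own z axis and vertical below 0.06 rad and angle between the x axis of blade and the x axis of holder, either way round below 0.14 rad and value of joint keeper below 0.8 rad), for 0.3 s.
2. the keeper is closed over the home blade (x of blade in the frame of holder between -0.002 and 0.002 m and y of blade in the frame of holder between -0.016 and 0.016 m and z of blade in the frame of holder between 0.018 and 0.0218 m and angle between blade's own z axis and vertical below 0.06 rad and angle between the x axis of blade and the x axis of holder, either way round below 0.14 rad and value of joint keeper above 1.42 rad), for 0.2 s.
At the end, for the whole second after the job is handed in: The blade lies flat on the bed (within 0.06 rad, its underside at bed height within 2 mm), square to the holder within 0.14 rad, home on the pin within 2 mm along x and within 16 mm of the holder's centre line; the keeper is at 1.42 rad or more; the blade is at rest and released (all of step 2 and linear speed of blade below 0.01 m/s and not (contact force between the fingers and blade above 0.2 N)); the robot touches nothing.
It fails at once if the blade is forced: more than 70 N between the blade and the holder with its pin and keeper (contact force between blade and holder above 70 N).
It fails at once if a bystander is shifted by more than 20 mm (distance of any of controller, jar, driver from where it was at the start of the episode above 0.02 m).
It also fails if it takes over 72 s, if anything falls off the work surface, if the arm or the gripper's body presses on something with over 40 N, if the wrist force passes 120 N, or if a joint passes its speed limit or range.

## Working session

There is one attempt and no reset: what is moved stays moved. The work goes in short steps, Python scripts to look and compute and a tool call to move; the robot and the scene stay as the last step left them, time stands still between calls to the robot, and variables do not carry over. Pictures are saved under pics/ and viewed, about 8 in all and at most 12, crops included, and the job is handed in when it is done.

Besides the shell and the picture viewer there is one more tool, called after "Call:" as name(argument=value, ...) on one line, values as JSON. move_arm: Moves the arm, as the interface text tells. Its arguments: {"type":"object","properties":{"slide":{"type":"array"},"angular":{"type":"array"},"hand":{"type":"array"},"force":{"type":"number"}},"required":["slide","angular","hand"]}

```bash
mkdir -p pics
cat > h.py <<'E'
import numpy as np, cv2
from rig import r
def grab(n,name=None):
    f=r.grab_frame(n); np.savez('%s.npz'%(name or n),**f)
    cv2.imwrite('pics/%s.png'%(name or n),f['pixels'][:,:,::-1]); return f
def load(n): return dict(np.load('%s.npz'%n))
def world(f,u,v,z=None):
    K=f['mtx'];k=float(f['k1']);R=cv2.Rodrigues(f['rvec'])[0];t=np.ravel(f['tvec'])
    p=cv2.undistortPoints(np.array([[[u,v]]],float),K,np.array([k,0,0,0.]))[0,0]
    d=np.array([p[0],p[1],1.])
    c=-R.T@t; dw=R.T@d
    s=f['range_z'][int(round(v)),int(round(u))] if z is None else (z-c[2])/dw[2]
    return c+s*dw
def crop(f,u,v,w,h,s,name):
    c=f['pixels'][v:v+h,u:u+w,::-1]; cv2.imwrite('pics/%s.png'%name,cv2.resize(c,None,fx=s,fy=s,interpolation=cv2.INTER_CUBIC))
E
python3 -c "
from h import *
a=grab('top','top0');b=grab('side','side0')
print(r.sense())
cv2.imwrite('pics/t0.png',a['pixels'][:,:,::-1])"
```

```text
{'clock': 0.1, 'qpos': array([-1.25940693e+00,  3.53592273e-01,  1.63406481e+00, -5.84693156e-05,
        1.15518355e+00, -2.39702732e-03]), 'qvel': array([-4.98456826e-05, -8.42979586e-04, -6.49742873e-04, -5.41749568e-04,
       -1.08523658e-03,  4.38152981e-04]), 'joint_efforts': array([-1.68671681e-04, -6.06356621e+01, -3.42820501e+01, -5.98127099e-05,
        3.92607253e-03,  1.01984409e-05]), 'eef_pos': array([ 192.77872058, -594.11142437,  255.62620955]), 'tcp_rot': array([-3.14034455e+00,  5.04706675e-05,  3.13810096e-01]), 'contact_force': array([-0.33611115, -0.008943  ,  0.01132467]), 'wrist_torque': array([-0.00319429, -0.0138764 ,  0.02259904]), 'opening': 1.004119219235825}
```

View pics/top0.png

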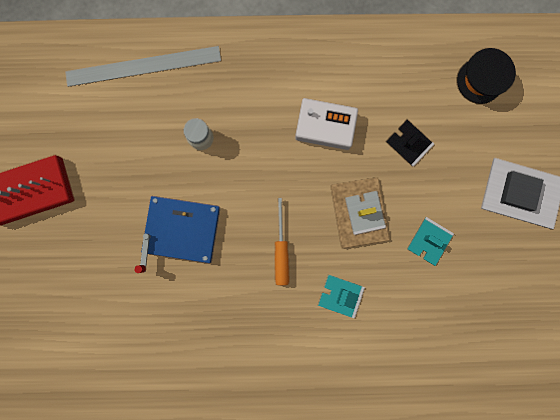

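The grey steel blade with the yellow rib is on the cork at (367,212). The turquoise (342,297), (431,242) and black (410,142) plates are look-alikes. The holder is at (182,230), with its knob at (140,268) and the pin near (181,213). I'll confirm this in a crop.

```bash
python3 -c "
from h import *
f=load('top0');p=f['pixels'][:,:,::-1]
a=cv2.resize(p[170:260,320:410],(400,400),interpolation=cv2.INTER_CUBIC)
b=cv2.resize(p[190:280,132:222],(400,400),interpolation=cv2.INTER_CUBIC)
cv2.imwrite('pics/c0.png',np.hstack([a,b]))
for n,u,v in [('rib',367,212),('pad',340,240),('bed',180,245),('bedc',170,225),('table',250,300)]: print(n,world(f,u,v).round(1))
for n in ['top0','side0']:
  g=load(n);R=cv2.Rodrigues(g['rvec'])[0];print(n,-R.T@np.ravel(g['tvec']),R.round(2).tolist(),g['mtx'][0,0])
"
```

```text
rib [ 606.2 -165.4   46.1]
pad [ 558.2 -122.6   -3.1]
bed [553.5 172.5  19.2]
bedc [590.3 190.9  19.3]
table [450.5  47.    1.9]
top0 [542.74375192  -1.98005586 880.78320824] [[-0.02, -1.0, 0.0], [-1.0, 0.02, -0.09], [0.09, -0.0, -1.0]] 471.3602793809399
side0 [552.41921373 672.77795544 927.71175745] [[-0.99, -0.12, 0.01], [-0.1, 0.77, -0.63], [0.07, -0.62, -0.78]] 541.7930511200659
```

View pics/c0.png

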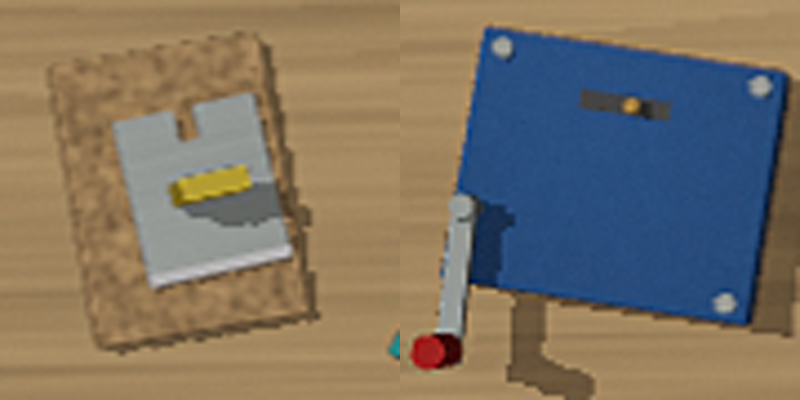

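View pics/side0.png

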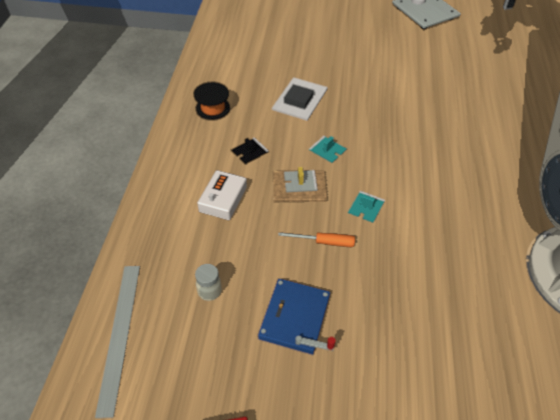

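```bash
cat > m.py <<'E'
from h import *
f=load('top0')
def P(x,y,o,z): return world(f,o[0]+(x+.5)/4.4444-.5,o[1]+(y+.5)/4.4444-.5,z)
A=(320,170);B=(132-90,190)
B=(132-400/4.4444,190)
fl=P(114,124,A,14);fr=P(254,94,A,14);bl=P(155,287,A,14);br=P(292,257,A,14)
c=(fl+fr+bl+br)/4
d=(fl+fr-bl-br)/2;e=(fl+bl-fr-br)/2
print('blade c',c.round(1),'L',np.linalg.norm(d),'W',np.linalg.norm(e),'yaw',np.arctan2(d[1],d[0]),np.arctan2(-e[0],e[1]))
rib=np.mean([P(x,y,A,44) for x,y in [(172,186),(248,168),(250,183),(178,205)]],0);print('rib~',rib.round(1))
H=[P(x,y,B,20) for x,y in [(486,28),(788,72),(748,325)]]
x=H[1]-H[2];y=H[0]-H[1];ys=np.arctan2(-y[0],y[1]);xs=np.arctan2(x[1],x[0])
print('holder',np.linalg.norm(x),np.linalg.norm(y),xs,ys)
yaw=(xs*106+ys*128)/234
ex=np.array([np.cos(yaw),np.sin(yaw),0]);ey=np.array([-ex[1],ex[0],0])
mid=(H[0]+H[2])/2  # holder x=-5,y=0
o=mid+5*ex;o2=np.mean([H[0]-48*ex-64*ey,H[1]-48*ex+64*ey,H[2]+58*ex+64*ey],0)
print('yaw',yaw,'origin',o.round(1),o2.round(1))
for n,q in [('pin',P(631,104,B,27)),('sl',P(582,99,B,20)),('sr',P(670,110,B,20)),('post',P(461,206,B,35)),('knob',P(429,352,B,57.5))]:
  q=q-o2; print(n,(q@ex).round(1),(q@ey).round(1))
E
python3 m.py
```

```text
blade c [ 608.  -168.8   14. ] L 69.67793102978548 W 59.26367885388882 yaw 0.20580371109531867 0.19620452978459837
rib~ [ 607.5 -166.4   44. ]
holder 104.94182249010763 126.67689508885239 -0.16286499088500242 -0.16132386953664388
yaw -0.16202198433547296 origin [587.4 171.2  20. ] [587.3 171.4  20. ]
pin 24.8 -3.0
sl 24.3 18.8
sr 25.1 -17.9
post -26.3 56.8
knob -84.1 53.4
```

Call:
move_arm(slide=[[4, 4, 0], [8, 8, 0], [12, 12, 0], [16, 16, -1], [20, 20, -2], [24, 24, -4], [28, 28, -6], [32, 32, -8], [36, 37, -10], [39, 40, -12], [41.5, 42.6, -13.6], [41.5, 42.6, -13.6], [41.5, 42.6, -13.6]], angular=[[0, 0, 0.13], [0, 0, 0.26], [0, 0, 0.4], [0, 0, 0.53], [0, 0, 0.66], [0, 0, 0.8], [0, 0, 0.93], [0, 0, 1.06], [0, 0, 1.2], [0, 0, 1.33], [0, 0, 1.458], [0, 0, 1.458], [0, 0, 1.458]], hand=[1, 1, 1, 1, 1, 0.5, 0.5, 0.3, 0.2, 0.2, 0.2, 0.2, 0.2], force=40)

```text
clock: 1.72
eef_pos: [607.4, -168.7, 120.1]
tcp_rot: [-3.141, -0.0, 1.771]
contact_force: [-0.7, 0.3, 0.2]
opening: 0.602
```

```bash
python3 -c "
from h import *
f=grab('wrist','w1');s=r.sense();print(s['eef_pos'],s['tcp_rot'],s['opening'],s['clock'],s['qpos'])
R=cv2.Rodrigues(f['rvec'])[0];print(-R.T@np.ravel(f['tvec']),R.round(2))"
```

```text
[ 607.39248127 -169.13051952  120.5077188 ] [-3.14133445e+00  1.16014038e-04  1.77015118e+00] 0.6019727211495267 1.775 [-2.73841732e-01  5.11159946e-01  1.72528686e+00 -2.80866116e-04
  9.05322827e-01 -4.73023138e-01]
[593.78230088 -99.59909731 237.03446468] [[ 0.98  0.2  -0.  ]
 [ 0.19 -0.94  0.28]
 [ 0.05 -0.27 -0.96]]
```

View pics/w1.png

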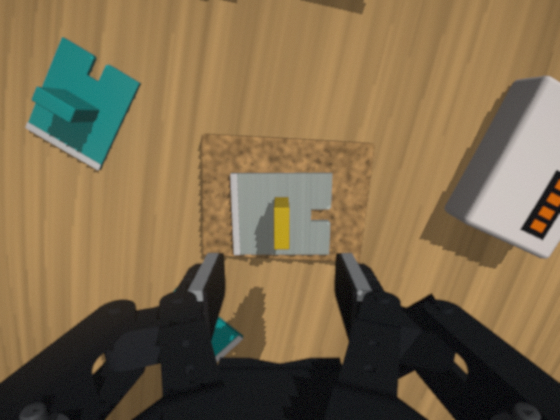

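```bash
python3 -c "
from h import *
f=load('w1')
c=[world(f,u,v,14) for u,v in [(231,173),(331,173),(331,255),(235,254)]]
print(np.mean(c,0)); print([ (np.linalg.norm(c[i]-c[(i+1)%4])).round(1) for i in range(4)])
d=c[2]-c[3];print(np.arctan2(d[1],d[0])); d=c[1]-c[0];print(np.arctan2(d[1],d[0]));d=c[1]-c[2];print(np.arctan2(-d[0],d[1]))
t=[world(f,u,v,44) for u,v in [(275,206),(289,206),(289,248),(275,248)]]
print('rib',np.mean(t,0))
"
```

```text
[ 609.01953772 -166.10688035   14.        ]
[np.float64(68.5), np.float64(61.0), np.float64(70.7), np.float64(60.1)]
0.18857814929610392
0.200018715410373
0.24336751857267083
rib [ 608.52133593 -164.90899822   44.        ]
```

Call:
move_arm(slide=[[0.1, 0.2, -2], [0.1, 0.2, -4], [0.1, 0.2, -6], [0.1, 0.2, -7], [0.1, 0.2, -7.6], [0.1, 0.2, -7.6], [0.1, 0.2, -7.6], [0.1, 0.2, -7.6], [0.1, 0.2, -7.6], [0.1, 0.2, -7.6], [0.1, 0.2, -7.6], [0.1, 0.2, -7.6]], angular=[[0, 0, 0], [0, 0, 0], [0, 0, 0], [0, 0, 0], [0, 0, 0], [0, 0, 0], [0, 0, 0], [0, 0, 0], [0, 0, 0], [0, 0, 0], [0, 0, 0], [0, 0, 0]], hand=[0.2, 0.2, 0.2, 0.2, 0.2, -1, -1, -1, -1, -1, -1, -1], force=50)

```text
clock: 3.28
eef_pos: [609.4, -166.6, 45.0]
tcp_rot: [3.141, 0.001, 1.772]
contact_force: [-0.3, 0.4, 6.5]
opening: 0.107
```

Call:
move_arm(slide=[[0, 0, 0.5], [0, 0, 2], [0, 0, 4], [0, 0, 6.5], [0, 2, 9], [-0.5, 6, 9], [-1, 10, 9], [-1.5, 14, 9], [-2, 18, 9], [-3, 22, 9], [-3.5, 26, 9], [-4, 30, 9], [-4.5, 32.5, 9], [-4.6, 33.9, 9], [-4.6, 33.9, 9], [-4.6, 33.9, 9]], angular=[[0, 0, 0], [0, 0, 0], [0, 0, 0], [0, 0, 0], [0, 0, 0], [0, 0, -0.05], [0, 0, -0.1], [0, 0, -0.15], [0, 0, -0.2], [0, 0, -0.25], [0, 0, -0.3], [0, 0, -0.34], [0, 0, -0.363], [0, 0, -0.363], [0, 0, -0.363], [0, 0, -0.363]], hand=[-1, -1, -1, -1, -1, -1, -1, -1, -1, -1, -1, -1, -1, -1, -1, -1])

```text
clock: 5.28
eef_pos: [563.1, 171.7, 134.5]
tcp_rot: [3.141, 0.0, 1.409]
contact_force: [0.2, -0.2, -2.0]
opening: 0.105
```

```bash
python3 -c "
from h import *
f=grab('wrist','w2');g=grab('top','t2');s=r.sense();print(s['eef_pos'],s['tcp_rot'],s['contact_force'],s['opening'])
a=f['pixels'][:,:,::-1];b=cv2.resize(g['pixels'][140:290,110:260,::-1],(420,420),interpolation=cv2.INTER_CUBIC)
cv2.imwrite('pics/c2.png',np.hstack([a[:,100:480],b]))"
```

```text
[563.07539742 171.55876784 134.31639374] [-3.14149829e+00  2.31245327e-04  1.40795288e+00] [-0.14527977 -0.26072488 -2.20422182] 0.10595798561668249
```

View pics/c2.png

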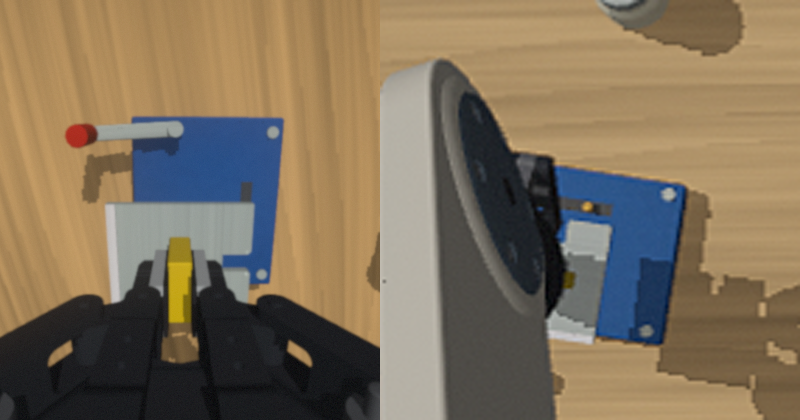

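```bash
python3 -c "
from h import *
f=load('w2')
crop(f,190,180,190,140,4,'c3')
for u,v in [(240,220),(300,220),(340,220),(330,240),(235,125)]: print(u,v,world(f,u,v).round(1))"
```

```text
240 220 [548.3 197.  102.5]
300 220 [576.5 192.6 103.2]
340 220 [595.3 189.4 102.9]
330 240 [589.4 179.8 102.2]
235 125 [544.9 240.1  30. ]
```

View pics/c3.png

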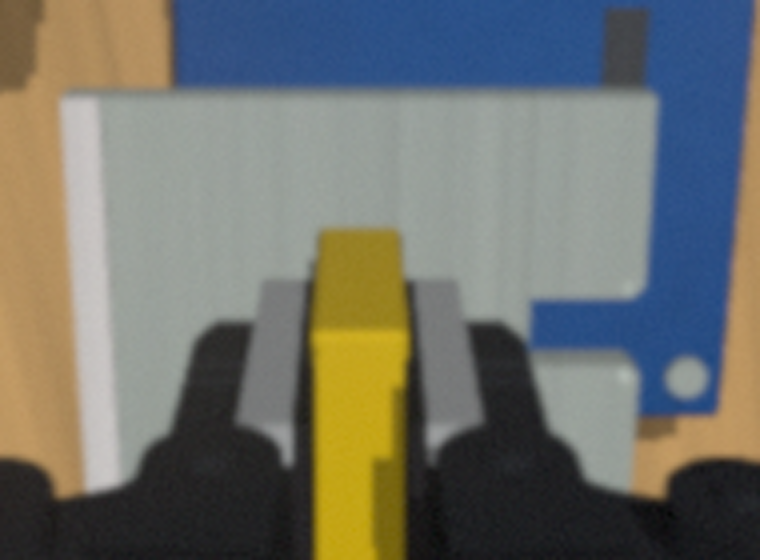

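```bash
python3 -c "
from h import *
f=load('w2')
yaw=-0.162;ex=np.array([np.cos(yaw),np.sin(yaw),0]);ey=np.array([-ex[1],ex[0],0]);o=np.array([587.4,171.3,20])
W=lambda x,y,z=103:world(f,190+(x+.5)/4-.5,180+(y+.5)/4-.5,z)
for n,p in [('cl',W(62,95)),('cr',W(658,93)),('fr',W(637,480)),('nu',W(560,298)),('nl',W(560,354)),('nb',W(532,324)),('slotL',W(606,10,20)),('slotR',W(648,10,20)),('bedR',W(755,10,20)),('bedc',W(717,413,20)),('bedL',W(173,30,20))]:
  q=p-o; print(n,p.round(1),(q@ex).round(1),(q@ey).round(1))
t=np.array([563.1,171.6,0])-o;print('tcp',t@ex,t@ey)
d=W(658,93)-W(62,95);print(np.arctan2(d[1],d[0]),np.linalg.norm(d))
p=world(f,100+176,129,35)-o;print('post',p@ex,p@ey);p=world(f,100+79,134,57.5)-o;print('knob',p@ex,p@ey)"
```

```text
cl [533.8 207.8 103. ] -58.8 27.4
cr [602.8 196.7 103. ] 11.0 27.6
fr [595.1 145.9 103. ] 11.7 -23.8
nu [588.3 172.8 103. ] 0.6 1.6
nl [587.4 165.3 103. ] 1.0 -5.9
nb [584.5 169.9 103. ] -2.7 -1.9
slotL [610.9 188.7  20. ] 20.4 21.0
slotR [618.4 187.5  20. ] 27.9 21.0
bedR [637.5 184.4  20. ] 47.3 21.0
bedc [623.9 104.8  20. ] 46.7 -59.7
bedL [533.6 197.6  20. ] -57.4 17.3
tcp -24.030219849486677 -3.62333189003355
-0.15899119491435362 69.81743916098992
post -26.088590533641742 58.64469432824006
knob -82.23409241658186 56.964807325560265
```

Call:
move_arm(slide=[[0, 0, -2], [0, 0, -4], [0, 0, -6], [0, 0, -7], [0, 0, -7.5], [0, 0, -7.5], [0, 0, -7.5]], angular=[[0, 0, 0], [0, 0, 0], [0, 0, 0], [0, 0, 0], [0, 0, 0], [0, 0, 0], [0, 0, 0]], hand=[-1, -1, -1, -1, -1, -1, -1])

```text
clock: 6.25
eef_pos: [563.4, 172.6, 59.9]
tcp_rot: [3.141, -0.0, 1.409]
contact_force: [-0.0, 0.3, -1.9]
opening: 0.105
```

```bash
python3 -c "
from h import *
f=grab('wrist','w3');s=r.sense();print(s['eef_pos'],s['tcp_rot'],s['contact_force'],s['opening'])
crop(f,190,160,200,150,4,'c4')"
```

```text
[563.36126328 172.64035342  59.92568427] [ 3.14064477e+00 -4.66984764e-04  1.40883075e+00] [ 0.27179881 -0.67672696 -2.14730801] 0.10004260707878054
```

View pics/c4.png

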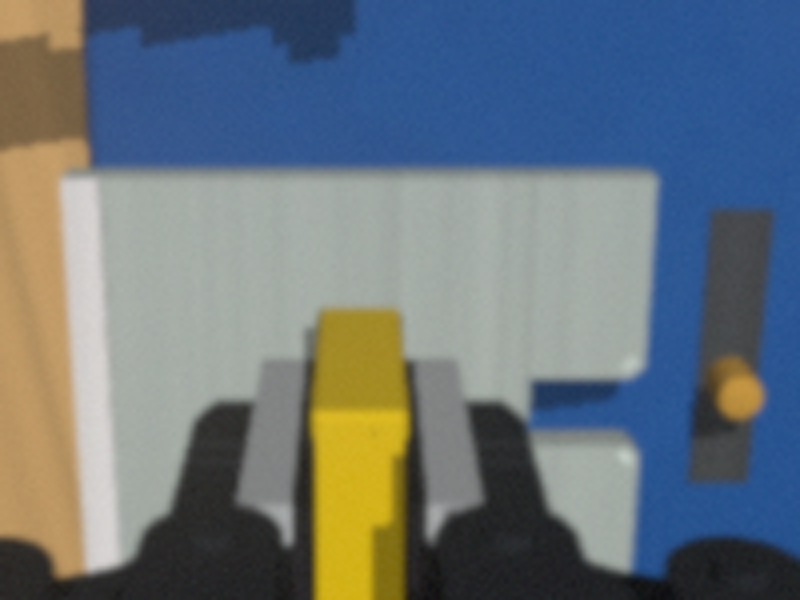

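The pin top is at crop (738,396). The notch runs from v 380 to 435, with its bottom at u 532. Both are in one view, so I can work out the relative offset.

```bash
python3 -c "
from h import *
f=load('w3')
yaw=-0.162;ex=np.array([np.cos(yaw),np.sin(yaw),0]);ey=np.array([-ex[1],ex[0],0]);o=np.array([587.4,171.3,20])
W=lambda x,y,z:world(f,190+(x+.5)/4-.5,160+(y+.5)/4-.5,z)
for n,p in [('cl',W(62,174,28.5)),('cr',W(658,173,28.5)),('nu',W(560,380,28.5)),('nl',W(560,435,28.5)),('nb',W(531,408,28.5)),('pin',W(738,396,27)),('slot',(W(742,211,20)+W(718,481,20))/2),('s1',W(742,211,20)),('s2',W(718,481,20))]:
  q=p-o; print(n,(q@ex).round(1),(q@ey).round(1))
t=np.array([563.4,172.6,0])-o;print('tcp',t@ex,t@ey)
d=W(658,173,28.5)-W(62,174,28.5);print(np.arctan2(d[1],d[0]));d=W(742,211,20)-W(718,481,20);print('slot yaw',np.arctan2(-d[0],d[1]))
print(world(f,340,210),world(f,340,190))"
```

```text
cl -58.6 28.5
cr 11.1 28.6
nu 0.7 2.4
nl 1.1 -5.1
nb -2.7 -1.4
pin 23.4 -0.6
slot 24.0 2.6
s1 24.1 21.4
s2 24.0 -16.1
tcp -23.89544018889884 -2.588037514944127
-0.16081192981170733
slot yaw -0.16369720792398748
[596.02673695 195.37015168  28.65588378] [598.40655494 202.79151416  20.08804362]
```

Call:
move_arm(slide=[[0.01, 0.08, -0.1], [0.01, 0.08, -0.2], [0.01, 0.08, -0.3], [0.01, 0.08, -0.4], [0.01, 0.08, -0.4], [0.01, 0.08, -0.4]], angular=[[0, 0, 0], [0, 0, 0], [0, 0, 0], [0, 0, 0], [0, 0, 0], [0, 0, 0]], hand=[-1, -1, -1, -1, -1, -1])

```text
clock: 7.05
eef_pos: [563.0, 173.3, 55.3]
tcp_rot: [-3.142, 0.0, 1.409]
contact_force: [0.2, 0.0, -1.9]
opening: 0.108
```

Call:
move_arm(slide=[[0, 0, -0.03], [0, 0, -0.06], [0, 0, -0.06], [0, 0, -0.06]], angular=[[0, 0, 0], [0, 0, 0], [0, 0, 0], [0, 0, 0]], hand=[-1, -1, -1, -1])

```text
clock: 7.55
eef_pos: [563.1, 173.3, 55.0]
tcp_rot: [3.141, -0.0, 1.409]
contact_force: [-2.1, -1.2, 5.3]
opening: 0.102
```

Call:
move_arm(slide=[[0.2, -0.03, 0.02], [0.4, -0.06, 0.02], [0.6, -0.1, 0.02], [0.8, -0.13, 0.02], [0.9, -0.15, 0.02], [1.0, -0.16, 0.02], [1.1, -0.18, 0.02], [1.2, -0.2, 0.02], [1.3, -0.21, 0.02], [1.3, -0.21, 0.02]], angular=[[0, 0, 0], [0, 0, 0], [0, 0, 0], [0, 0, 0], [0, 0, 0], [0, 0, 0], [0, 0, 0], [0, 0, 0], [0, 0, 0], [0, 0, 0]], hand=[-1, -1, -1, -1, -1, -1, -1, -1, -1, -1])

```text
clock: 8.8
eef_pos: [575.5, 171.3, 55.0]
tcp_rot: [-3.141, 0.0, 1.409]
contact_force: [-4.2, -0.0, 6.8]
opening: 0.102
```

Call:
move_arm(slide=[[0.1, -0.02, 0.02], [0.2, -0.03, 0.02], [0.3, -0.05, 0.02], [0.4, -0.06, 0.02], [0.5, -0.08, 0.02], [0.6, -0.1, 0.02], [0.7, -0.11, 0.02], [0.7, -0.11, 0.02]], angular=[[0, 0, 0], [0, 0, 0], [0, 0, 0], [0, 0, 0], [0, 0, 0], [0, 0, 0], [0, 0, 0], [0, 0, 0]], hand=[-1, -1, -1, -1, -1, -1, -1, -1])

```text
clock: 9.8
eef_pos: [583.3, 170.1, 55.0]
tcp_rot: [3.141, -0.0, 1.409]
contact_force: [-0.4, -0.0, -0.7]
opening: 0.106
```

```bash
python3 -c "
from h import *
f=grab('wrist','w4');s=r.sense();print(s['eef_pos'],s['contact_force'])
crop(f,190,160,200,150,4,'c5')"
```

```text
[583.2924433  170.06064505  54.99951081] [ 1.85546259  0.51062016 -0.62781895]
```

View pics/c5.png

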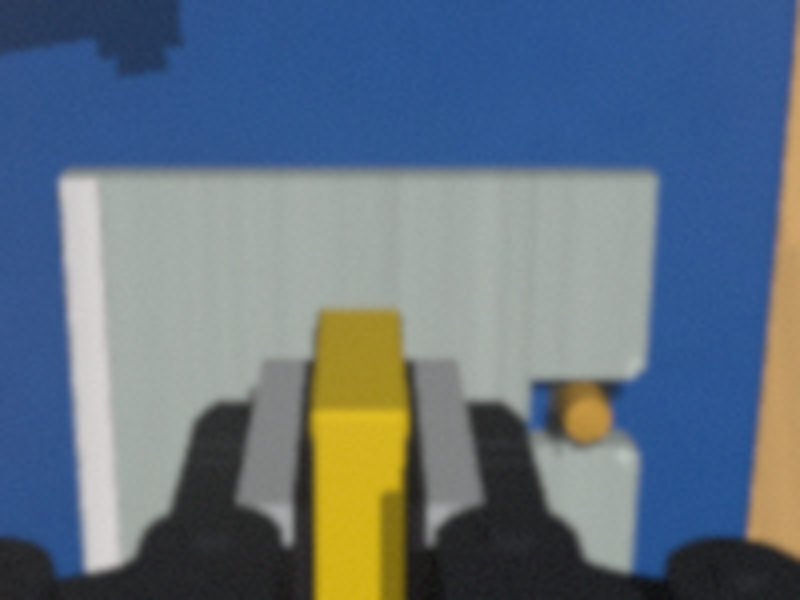

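The pin is inside the notch at (585,412), about 3 mm short of the bottom. I'll creep forward and feel for contact.

Call:
move_arm(slide=[[0.05, -0.01, 0], [0.1, -0.02, 0], [0.15, -0.02, 0], [0.2, -0.03, 0], [0.25, -0.04, 0], [0.25, -0.04, 0]], angular=[[0, 0, 0], [0, 0, 0], [0, 0, 0], [0, 0, 0], [0, 0, 0], [0, 0, 0]], hand=[-1, -1, -1, -1, -1, -1])

```text
clock: 10.6
eef_pos: [585.7, 169.7, 55.1]
tcp_rot: [3.141, -0.0, 1.409]
contact_force: [0.1, -0.0, -1.8]
opening: 0.101
```

Call:
move_arm(slide=[[0.03, -0.005, 0], [0.06, -0.01, 0], [0.06, -0.01, 0]], angular=[[0, 0, 0], [0, 0, 0], [0, 0, 0]], hand=[-1, -1, -1])

```text
clock: 10.98
eef_pos: [586.1, 169.6, 55.0]
tcp_rot: [3.142, -0.0, 1.409]
contact_force: [-0.5, 0.5, -1.4]
opening: 0.107
```

Call:
move_arm(slide=[[0.03, -0.005, 0], [0.06, -0.01, 0], [0.06, -0.01, 0]], angular=[[0, 0, 0], [0, 0, 0], [0, 0, 0]], hand=[-1, -1, -1])

```text
clock: 11.35
eef_pos: [586.7, 169.5, 55.1]
tcp_rot: [3.142, 0.0, 1.409]
contact_force: [-0.2, 1.0, -1.5]
opening: 0.103
```

Call:
move_arm(slide=[[0.03, -0.005, 0], [0.06, -0.01, 0], [0.06, -0.01, 0]], angular=[[0, 0, 0], [0, 0, 0], [0, 0, 0]], hand=[-1, -1, -1])

```text
clock: 11.72
eef_pos: [587.3, 169.4, 55.1]
tcp_rot: [-3.141, 0.0, 1.409]
contact_force: [-0.2, 0.3, -1.8]
opening: 0.101
```

Call:
move_arm(slide=[[0.03, -0.005, 0], [0.06, -0.01, 0], [0.06, -0.01, 0]], angular=[[0, 0, 0], [0, 0, 0], [0, 0, 0]], hand=[-1, -1, -1])

```text
clock: 12.1
eef_pos: [587.4, 169.3, 55.1]
tcp_rot: [-3.141, 0.0, 1.409]
contact_force: [-4.3, 0.8, 2.0]
opening: 0.106
```

Call:
move_arm(slide=[[0, 0, -0.02], [0, 0, -0.02], [0, 0, -0.02], [0, 0, -0.02], [0, 0, -0.02], [0, 0, 1], [0, 0, 3], [0, 0, 6], [0, 0, 10], [0, 0, 10]], angular=[[0, 0, 0], [0, 0, 0], [0, 0, 0], [0, 0, 0], [0, 0, 0], [0, 0, 0], [0, 0, 0], [0, 0, 0], [0, 0, 0], [0, 0, 0]], hand=[-1, -0.4, -0.4, -0.4, -0.4, -0.4, -0.4, -0.4, -0.4, -0.4])

```text
clock: 13.35
eef_pos: [590.4, 170.0, 160.0]
tcp_rot: [3.135, -0.003, 1.409]
contact_force: [-0.3, -0.2, -0.3]
opening: 0.301
```

```bash
python3 -c "
from h import *
f=grab('wrist','w5');s=r.sense();print(s['eef_pos'],s['contact_force'],s['opening'],s['clock'])
crop(f,150,40,260,210,3,'c6')"
```

```text
[589.19360104 169.69050629 158.01083493] [ 0.36192676 -0.18216297 -0.24028989] 0.30189321910618133 13.4
```

View pics/c6.png

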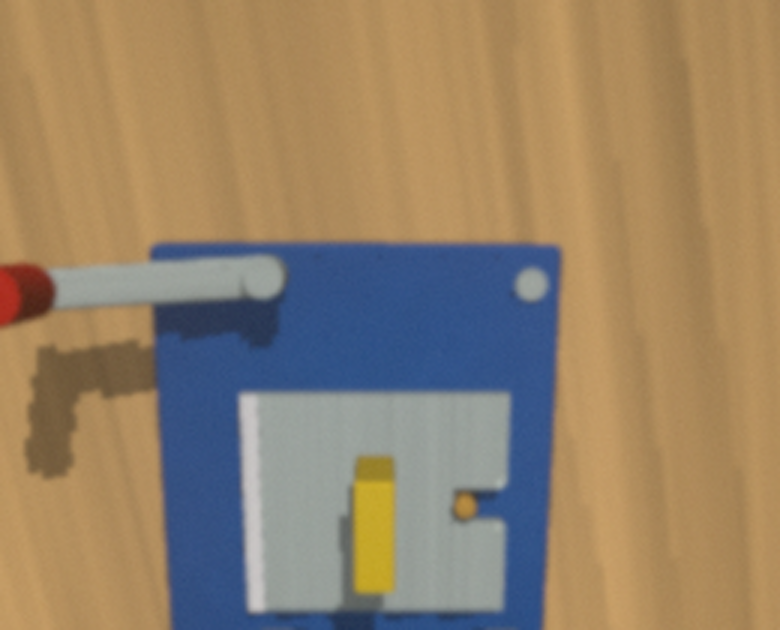

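The blade is released and home, with the pin at the notch bottom (465,507). The keeper is still open. Next I'll put the closed fingers behind the knob, on its +y side.

Call:
move_arm(slide=[[-2, 3, 0], [-4, 6, 0], [-6.4, 9.5, 0], [-6.4, 9.5, -1], [-6.4, 9.5, -4], [-6.4, 9.5, -7], [-6.4, 9.5, -9], [-6.4, 9.5, -9.2], [-6.4, 9.5, -9.2], [-6.4, 9.5, -9.2]], angular=[[0, 0, 0], [0, 0, 0], [0, 0, 0], [0, 0, 0], [0, 0, 0], [0, 0, 0], [0, 0, 0], [0, 0, 0], [0, 0, 0], [0, 0, 0]], hand=[-1, -1, -1, -1, -1, -1, -1, -1, -1, -1])

```text
clock: 14.65
eef_pos: [524.6, 264.4, 64.0]
tcp_rot: [3.14, -0.001, 1.409]
contact_force: [-0.3, 0.3, -0.3]
opening: 0.0
```

Call:
move_arm(slide=[[0, -0.5, 0], [0, -1, 0], [0, -1.5, 0], [0, -2, 0], [0, -2.5, 0], [0, -3, 0], [0, -3.5, 0], [0, -4, 0], [0, -4.4, 0], [0, -4.8, 0], [0, -5.2, 0], [0, -5.2, 0]], angular=[[0, 0, 0], [0, 0, 0], [0, 0, 0], [0, 0, 0], [0, 0, 0], [0, 0, 0], [0, 0, 0], [0, 0, 0], [0, 0, 0], [0, 0, 0], [0, 0, 0], [0, 0, 0]], hand=[-1, -1, -1, -1, -1, -1, -1, -1, -1, -1, -1, -1])

```text
clock: 16.15
eef_pos: [525.5, 212.8, 63.7]
tcp_rot: [3.139, -0.002, 1.409]
contact_force: [5.6, 5.1, 1.8]
opening: 0.001
```

```bash
python3 -c "
from h import *
g=grab('side','s6');f=grab('wrist','w6')
a=cv2.resize(g['pixels'][260:370,235:355,::-1],(436,400),interpolation=cv2.INTER_CUBIC)
b=cv2.resize(f['pixels'][130:420,150:410,::-1],(359,400))
cv2.imwrite('pics/c7.png',np.hstack([a,b]))"
```

```text
(no output)
```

View pics/c7.png

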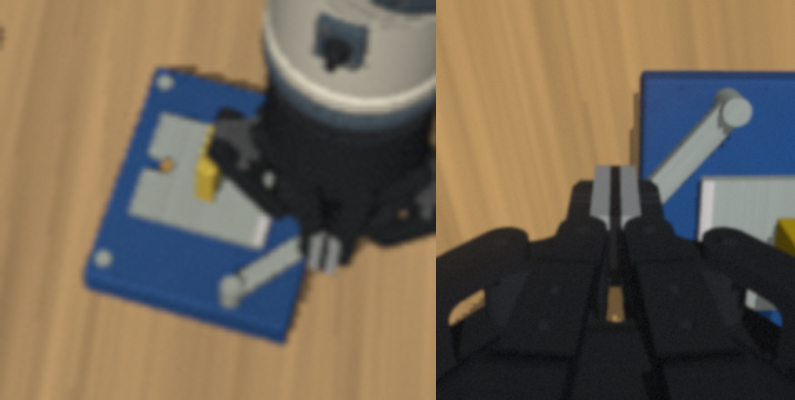

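Call:
move_arm(slide=[[0.1, 0.6, 0], [-1, 0.8, 0], [-2, 1, 0], [-2.9, 1.1, 0], [-3.0, 0.3, 0], [-3.2, -0.7, 0], [-3.4, -1.5, 0], [-3.4, -2, 0], [-3.4, -2, 0], [-3.4, -2, 0]], angular=[[0, 0, 0], [0, 0, 0], [0, 0, 0], [0, 0, 0], [0, 0, 0], [0, 0, 0], [0, 0, 0], [0, 0, 0], [0, 0, 0], [0, 0, 0]], hand=[-1, -1, -1, -1, -1, -1, -1, -1, -1, -1])

```text
clock: 17.5
eef_pos: [490.1, 192.4, 63.1]
tcp_rot: [3.141, -0.0, 1.409]
contact_force: [0.6, -0.1, 0.1]
opening: -0.0
```

Call:
move_arm(slide=[[0.5, -0.08, 0], [1, -0.16, 0], [1.5, -0.24, 0], [2, -0.33, 0], [2.5, -0.41, 0], [3, -0.49, 0], [3.5, -0.57, 0], [4, -0.65, 0], [4.4, -0.72, 0], [4.4, -0.72, 0]], angular=[[0, 0, 0], [0, 0, 0], [0, 0, 0], [0, 0, 0], [0, 0, 0], [0, 0, 0], [0, 0, 0], [0, 0, 0], [0, 0, 0], [0, 0, 0]], hand=[-1, -1, -1, -1, -1, -1, -1, -1, -1, -1])

```text
clock: 18.75
eef_pos: [534.8, 185.3, 63.3]
tcp_rot: [3.14, -0.001, 1.409]
contact_force: [0.4, 0.4, 0.5]
opening: 0.001
```

Call:
move_arm(slide=[[0.1, -0.02, 0], [0.2, -0.03, 0], [0.3, -0.05, 0], [0.4, -0.06, 0], [0.4, -0.06, 0]], angular=[[0, 0, 0], [0, 0, 0], [0, 0, 0], [0, 0, 0], [0, 0, 0]], hand=[-1, -1, -1, -1, -1])

```text
clock: 19.38
eef_pos: [537.9, 184.5, 63.0]
tcp_rot: [-3.142, 0.0, 1.409]
contact_force: [-0.2, -0.4, 0.8]
opening: 0.001
```

```bash
python3 -c "
from h import *
g=grab('side','s7');f=grab('wrist','w7')
a=cv2.resize(g['pixels'][260:370,235:355,::-1],(436,400),interpolation=cv2.INTER_CUBIC)
b=cv2.resize(f['pixels'][130:420,150:410,::-1],(359,400))
cv2.imwrite('pics/c8.png',np.hstack([a,b]))"
```

```text
(no output)
```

View pics/c8.png

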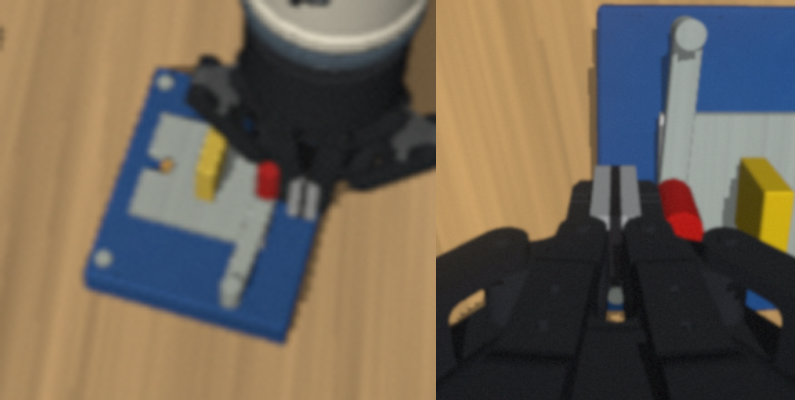

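The keeper is nearly closed, with the pusher on the knob's -x side. I'll creep to the stop.

Call:
move_arm(slide=[[0.1, -0.02, 0], [0.2, -0.03, 0], [0.3, -0.05, 0], [0.3, -0.05, 0]], angular=[[0, 0, 0], [0, 0, 0], [0, 0, 0], [0, 0, 0]], hand=[-1, -1, -1, -1])

```text
clock: 19.98
eef_pos: [541.1, 184.0, 63.1]
tcp_rot: [3.141, -0.0, 1.409]
contact_force: [-0.4, -0.9, 0.2]
opening: -0.001
```

Call:
move_arm(slide=[[0.1, -0.02, 0], [0.2, -0.03, 0], [0.2, -0.03, 0]], angular=[[0, 0, 0], [0, 0, 0], [0, 0, 0]], hand=[-1, -1, -1])

```text
clock: 20.35
eef_pos: [541.7, 183.8, 62.9]
tcp_rot: [-3.139, 0.001, 1.409]
contact_force: [-6.4, 1.4, 3.1]
opening: -0.002
```

Call:
move_arm(slide=[[0.08, -0.01, 0], [0.08, -0.01, 0]], angular=[[0, 0, 0], [0, 0, 0]], hand=[-1, -1])

```text
clock: 20.6
eef_pos: [541.9, 183.7, 62.8]
tcp_rot: [-3.138, 0.001, 1.408]
contact_force: [-10.2, 2.8, 4.6]
opening: -0.001
```

Solid stop. I'll back off and lift clear for a last look.

Call:
move_arm(slide=[[-1, 0.16, 0], [-3, 0.5, 0], [-5, 0.8, 2], [-6, 1, 6], [-8, -6, 12], [-10, -12, 16], [-10, -18, 18], [-10, -24, 18], [-10, -24, 18], [-10, -24, 18], [-10, -24, 18]], angular=[[0, 0, 0], [0, 0, 0], [0, 0, 0], [0, 0, 0], [0, 0, 0], [0, 0, 0], [0, 0, 0], [0, 0, 0], [0, 0, 0], [0, 0, 0], [0, 0, 0]], hand=[-1, -1, -1, -1, -1, -1, -1, -1, -1, -1, -1])

```text
clock: 21.98
eef_pos: [443.8, -56.1, 243.1]
tcp_rot: [3.141, -0.0, 1.408]
contact_force: [-0.5, 0.6, 0.3]
opening: 0.002
```

```bash
python3 -c "
from h import *
g=grab('top','t9');s=r.sense();print(s['eef_pos'],s['contact_force'],s['clock'])
crop(g,132,190,90,90,6,'c9')"
```

```text
[443.66495711 -55.73111203 242.88693854] [ 0.22485649  0.09118536 -0.25990375] 22.025
```

View pics/c9.png

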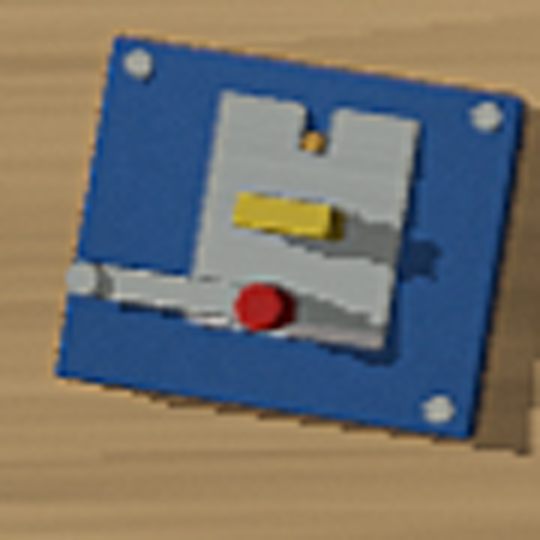

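The blade is square on the bed with the pin (313,142) at the notch bottom. The keeper runs across the plate from post (83,278) to knob (263,306). I'll check the numbers before handing in.

```bash
python3 -c "
from h import *
f=load('t9')
yaw=-0.162;ex=np.array([np.cos(yaw),np.sin(yaw),0]);ey=np.array([-ex[1],ex[0],0]);o=np.array([587.4,171.3,20])
def W(x,y,z):
  q=world(f,132+(x+.5)/6-.5,190+(y+.5)/6-.5,z)-o; return np.array([q@ex,q@ey])
p=W(83,278,35);k=W(263,306,57.5);d=k-p
print(p,k,'keeper',np.arctan2(-d[1],-d[0]),np.linalg.norm(d))
a=W(222,92,24);b=W(420,120,24);print('front corners',a,b,'centre x',(a+b)[0]/2-35,'y',(a+b)[1]/2,'yaw',np.arctan2(-(a-b)[0],(a-b)[1]))
print('pin',W(313,142,27),'notch bottom',W(316,152,24))
g=load('top0')
for n,(u,v) in dict(jar=(197,130),ctl=(327,123),drv=(281,262)).items():
  P0=g['pixels'][v-25:v+25,u-25:u+25].astype(float);P1=f['pixels'][v-25:v+25,u-25:u+25].astype(float);print(n,abs(P0-P1).mean().round(2))
"
```

```text
[-26.36346716  56.73688815] [-26.4543707   -2.82584645] keeper 1.5692701465126133 59.562803963423335
front corners [35.49017341 27.28726323] [ 35.80437417 -33.82032691] centre x 0.6472737919231122 y -3.266531842756388 yaw 0.0051417179476071625
pin [24.30740126 -3.27362745] notch bottom [21.57381792 -4.05517937]
jar 1.82
ctl 1.95
drv 1.83
```

```bash
python3 -c "
from rig import r
print(r.sign_off())"
```

```text
the job is handed in; nothing more can be done
None
```

The blade is home on the pin, the keeper is closed across it, and I handed the job in at about 22 s of the 72 s allowed. The sign-off gives no verdict, so these are my own last checks.

- **What I did:** I took the steel blade from the cork by its yellow rib and laid it on the bed about 24 mm short of home. I lined the notch up with the pin from the wrist picture, then slid it until the pin pushed back with about 4 N. After releasing the blade, I pushed the keeper round with closed fingers to a firm stop at about 10 N.
- **Blade:** in the top picture it sits at x ≈ +0.6 mm and y ≈ -3.3 mm of the holder, square within 0.01 rad. The pin reads y ≈ -3.3 mm. The pin itself reads about 0.3 mm too far in x, so some of that +0.6 mm is probably measuring error.
- **Keeper:** it reads 1.569 rad, against the 1.42 needed.
- **Bystanders:** the jar, controller and screwdriver look unchanged from the first picture.
- **Arm:** it is clear of everything.
- **What disagreed:** the wrist camera put things about 2 to 3 mm further along the holder's y than the top camera. I used only the offset between notch and pin in a single wrist picture, so this did not affect the fit. Flatness was not measured separately after the release.

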